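# Grade mill balls on a slotted sieve

### The arm

A 6-joint arm with a two-finger parallel gripper is mounted at the origin on a cart in front of the work surface, level with it; the furniture and walls round the work are solid. World frame = base frame: x ahead of the robot, y to its left, z up, the work surface at z = 0. Lengths are in m, angles in rad, forces in N, time in s.
With the tool pointing down it reaches from about 0.3 to 0.875 m from the base axis. Payload 6.4 kg.
Tool frame: the origin (TCP) lies between the finger pads; the fingertips stand 25 mm ahead of it and the grasp point (between the pads) lies 6 mm ahead of it; z points along the fingers, y is the line along which they close (so a half turn about z gives the same grasp; the last joint's range is limited). The gripper opens to 85 mm and grips with 20 to 120 N. Pads are 22 mm wide; open, the fingers measure 114 mm over their backs; the gripper's body (76 mm by 85 mm) begins 54 mm behind the grasp point. The pads swing forward as they close: fully open they stand 13 mm farther back than shut.
Start: joints at [-1.333, 0.181, 1.607, -0, 1.354, -0.206], TCP at [0.247, -0.519, 0.256] pointing down, gripper open.
Joint ranges: [-2.99, 2.99], [-0.89, 2.07], [0.3, 2.58], [-1.14, 4.28], [0, 2.63], [-3.12, 3.12]. Speed limits (rad/s): [2.57, 2.57, 3.01, 3.14, 3.14, 3.14].

### API

Orientations are given as a unit quaternion [w, x, y, z].
In Python, from bench import ctrl gives the robot as it stands.
- The arm moves only by the tool servo_tool, never from a script. Its argument "series" is text: rows parted by semicolons, each of 7 numbers parted by spaces: the gripper command: -1 is fully open, 1 is shut, values between are in proportion, then the shift along the tool's x, y, z in m, then the turn, a rotation vector about the tool's x, y, z in degrees. A call has 1 to 12 rows; each row is the pose to reach, as a shift and turn from the pose commanded when the call began, along the tool's axes at that moment; what a row does not reach only later rows make up. A row lasts 1/12 s, in which the tool goes at most 41.7 mm and 7.16 degrees, less where a joint would pass 70% of its speed; a pose out of reach is approached as far as the arm can. A call with a gripper value outside its range is refused whole. The fingers move at their own pace and stop on an object; the grip force is fixed at half the most. Time passes only in rows, so rows that repeat a pose let the fingers close. It gives the time, the measured TCP pose, the force, the opening and the grip force at its end, in the units of the state.
- ctrl.get_obs(): the state, without advancing time (a new reading comes with each control period).
- ctrl.camera(name): name is "side" or "top" or "wrist"; returns a dict with "img" (384x512x3 uint8, red, green, blue), "z_map" (384x512 float32, m along the optical axis (not along the pixel's ray), 0 where there is no reading), "fovy" (degrees; the focal length in pixels is half the picture's height over the tangent of half this angle, whatever the lens; pixels are square), "cx", "cy" (the principal point, pixels), "extrinsics" (4x4, takes a point from camera to world coordinates); the wrist camera has in their place "T_tool_cam" (4x4, takes a point from camera to tool coordinates, whose origin is the TCP and whose axes are the flange's). Camera axes: x right, y down, z forward; pixel columns grow to the right and rows downward; lengths in m; the calibration is good to about 2 mm. A picture is of the moment at which its call begins: read the wrist's pose just before it.
- ctrl.hand_in(): hands the job in; it is judged then, once.
The state is a dict: "time_s": time; "q": joint angles; "dq": joint speeds; "joint_efforts": joint torques, N m; "eef_pos": TCP position; "eef_rot": TCP orientation; "wrist_force": force on the tool from outside, world axes, zero at the start; "torque": the same for the moment, N m; "opening": opening from 0.0 (shut) to 1.0 (fully open); "grasp_force": force on a finger pad.
Only numpy, scipy, OpenCV 4.12 (cv2) and the standard library are available. Lean on these libraries where they do the work, as an engineer would, in place of code of your own. Each camera call takes 0.05 s, during which the arm holds its last target. There are 200 camera calls.

### The job

A mixed charge of grinding balls lies in the blank bay of the slotted sieve on the steel pan: take the sieve by its black grip, lift it clear of the pan and rock its barred end down until every small ball has dropped through into the pan while all the large ones stay on the sieve. Then pour the large balls over the sieve's lip into the blue tray from close above it, and set the empty sieve back on its pan, fully seated and level. Keep the other things on the bench where they are.

Things in the scene. Friction and masses are not known exactly. Their poses are not given: they have to be found in the camera images.
- sieve: stainless slotted sieve with overhead grip, 0.3 to 0.45 kg empty, loose. Origin: centre of its underside, z up; walls 107 (x) x 110 (y) x 40 mm. From front (-x) to back (+x): pouring apron, blank bay, bars, full end wall. Flanges at both y sides (134 mm over both, their underside 14 mm above the origin) rest on the pan's rim; the lower 14 mm hangs inside the pan with about 4 mm play all round
- sieve_bay (a point): foot of the blank bay, 49 mm from the sieve's origin to -x, where the balls lie: the bay's sheet slopes 7 degrees down from the bars to this line, then the pouring apron rises 16 degrees to the lip at the front; inside width 104 mm. The two middle bars reach 30 mm onto the bay as tapered noses. Balls stay here while the sieve is within about 5 degrees of level
- sieve_bars (a point): middle of the barred part, 24 mm from the sieve's origin to +x: four 10 mm bars along x, 20 mm clear between them, open beneath, from x = -3 mm to the end wall at x = +50 mm. With the +x end tilted down well over 7 degrees (say 15) the balls run onto the bars: 15 mm balls fall through, 30 mm balls ride on top to the end wall
- sieve_grip (a point): middle of the sieve's black plastic grip bar, 86 mm above its origin and 6 mm from it to -x: bar along the sieve's y, 14 mm thick (x), 18 mm high, 60 mm long between two steel straps 18 mm wide that slope down at 42 degrees to the side walls; free all round, the balls are 40 mm and more below. Its axes are those of the sieve
- sieve_lip (a point): middle of the 104 mm wide pouring lip at the sieve's front, 76 mm from its origin to -x, 21 mm above it; side walls go 2 mm beyond it. Large balls roll out over it when the -x end is tilted down well over 16 degrees (say 32)
- catch_pan: stainless catch pan under the sieve, loose, 121 (x) x 124 (y) x 40 mm, wall 3 mm, 0.7 kg; origin at the centre of its underside, z up. The sieve sits on it at the start with the same axes, its origin 26 mm above the pan's
- ball_tray: open blue plastic tray for the large balls, loose, 80 (x) x 126 (y) x 40 mm with a 3 mm wall, rim flange 4 mm wider; origin at the centre of its underside, z up; it stands on the sieve's front (-x) side
- spill_tray: white spill tray on rubber feet, fixed, 222 (x) x 348 (y) mm, its floor 18 mm above its origin (the bench), rim 12 mm higher; pan and ball tray stand on its floor. A wall cabinet hangs over its left part, underside 680 mm above the bench: come in low, under it
- overhead_stirrer: tall fixed laboratory stirrer that stands right of the spill tray, between it and the robot's start: foot 130 x 190 mm, column and motor head up to 600 mm, a boss that reaches 70 mm towards the robot 280 mm up; swing the arm round in front of it, drawn in to 0.3 m from the base axis. Origin: on the bench under it
- mortar: grey mortar, 84 mm wide, 49 mm high, bystander; origin centre of the underside
- sample_bottle: milky sample bottle, 50 x 50 x 90 mm, bystander beyond the stirrer's chuck; origin centre of the underside
- sample_bottle_b: second milky sample bottle, like the first, bystander near the front edge right of the spill tray
- large_1_center (a point): centre of a large white zirconia grinding ball, 30 mm, 85 g
- large_2_center (a point): centre of a large white zirconia grinding ball, 30 mm, 85 g
- large_3_center (a point): centre of a large white zirconia grinding ball, 30 mm, 85 g
- small_1_center (a point): centre of a small white zirconia grinding ball, 15 mm, 11 g
- small_2_center (a point): centre of a small white zirconia grinding ball, 15 mm, 11 g
- small_3_center (a point): centre of a small white zirconia grinding ball, 15 mm, 11 g
- small_4_center (a point): centre of a small white zirconia grinding ball, 15 mm, 11 g
- small_5_center (a point): centre of a small white zirconia grinding ball, 15 mm, 11 g

How it is judged:
By the outcome, as a careful person would: the job done as asked, in the order asked, and still so for the second after the job is handed in, with the robot touching nothing.
It also fails if it takes over 58 s, if anything falls off the work surface, if the arm or the gripper's body presses on something with over 40 N, if the wrist force passes 120 N, or if a joint passes its speed limit or range.

## Working session

There is one attempt and no reset: what is moved stays moved. The work goes in short steps, Python scripts to look and compute and a tool call to move; the robot and the scene stay as the last step left them, time stands still between calls to the robot, and variables do not carry over. Pictures are saved under pics/ and viewed, at most 10 in all, crops included, and the job is handed in when it is done.

Besides the shell and the picture viewer there is one more tool, called by a JSON object that holds its "api" and its "payload", one argument or row to a line. servo_tool: Moves the arm, as the interface text tells. Its arguments: {"type":"object","properties":{"series":{"type":"string"}},"required":["series"]}

```bash
mkdir -p pics; ls
cat > h.py <<'E'
import numpy as np, cv2
from scipy.spatial.transform import Rotation as R
from bench import ctrl
def Rq(q): return R.from_quat([q[1],q[2],q[3],q[0]])
def save(name,fn):
    c=ctrl.camera(name); np.savez('pics/'+fn+'.npz',**c); cv2.imwrite('pics/'+fn+'.png',c['img'][:,:,::-1]); return c
def pts(c,E=None):
    E=c['extrinsics'] if E is None else E
    f=192/np.tan(np.radians(float(c['fovy'])/2)); z=c['z_map']
    v,u=np.mgrid[0:384,0:512]
    P=np.stack([(u-c['cx'])*z/f,(v-c['cy'])*z/f,z,np.ones_like(z)],-1)
    return (P@np.array(E).T)[...,:3]
E
python3 - <<'E'
from h import *
o=ctrl.get_obs(); print({k:np.round(v,3) for k,v in o.items()}); print(np.round(Rq(o['eef_rot']).as_matrix(),3))
a=save('top','t0');b=save('side','s0')
print(np.round(a['extrinsics'],3),np.round(b['extrinsics'],3),a['fovy'],b['fovy'])
E
```

```text
pics
{'time_s': np.float64(0.0), 'q': array([-1.333,  0.182,  1.608, -0.   ,  1.354, -0.206]), 'dq': array([0.001, 0.001, 0.002, 0.001, 0.001, 0.001]), 'joint_efforts': array([-0.0000e+00, -4.4488e+01, -3.5133e+01, -0.0000e+00,  9.0000e-03,
        0.0000e+00]), 'eef_pos': array([ 0.247, -0.519,  0.255]), 'eef_rot': array([-0.001,  0.975,  0.22 , -0.   ]), 'wrist_force': array([ 0.269, -0.385, -0.097]), 'torque': array([ 0.009, -0.036,  0.007]), 'grasp_force': np.float64(0.0), 'opening': np.float64(1.003)}
[[ 0.903  0.429 -0.   ]
 [ 0.429 -0.903  0.002]
 [ 0.    -0.002 -1.   ]]
[[-0.051 -0.972  0.231  0.287]
 [-0.999  0.049 -0.014  0.209]
 [ 0.002 -0.232 -0.973  1.061]
 [ 0.     0.     0.     1.   ]] [[ 0.313  0.72  -0.62   1.202]
 [ 0.95  -0.24   0.201 -0.008]
 [-0.004 -0.652 -0.759  0.934]
 [ 0.     0.     0.     1.   ]] 49.94648470743443 49.75726212022359
```

View pics/t0.png

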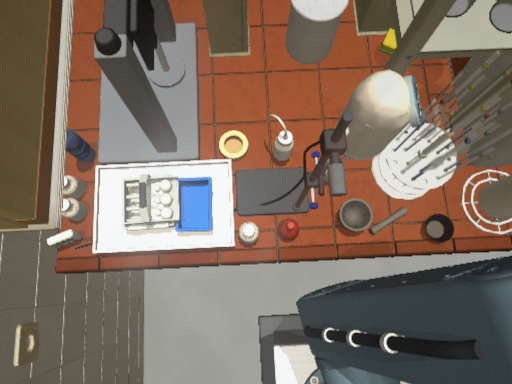

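View pics/s0.png

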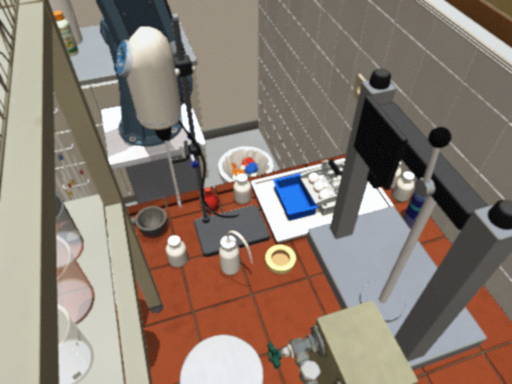

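Run:
```python
from h import *
a=np.load('pics/t0.npz'); P=pts(a)
im=a['img'][150:260,85:320,::-1]
A=cv2.resize(im,None,fx=3.4,fy=3.4,interpolation=cv2.INTER_CUBIC)
# ortho height map side by side below
z=np.clip(P[150:260,85:320,2],0,.25)/.25*255
B=cv2.applyColorMap(cv2.resize(z.astype(np.uint8),None,fx=2,fy=2,interpolation=cv2.INTER_NEAREST),cv2.COLORMAP_JET)
C=np.zeros((600,799,3),np.uint8);C[:374,:799]=A[:374,:799];C[376:376+220,:470]=B
cv2.imwrite('pics/c0.png',C)
for n,(u,v) in dict(trayTL=(96,164),trayBR=(234,246),trayBL=(94,251),trayTR=(232,160),blue=(195,205),plate=(270,190),sgrip=(155,200),bar=(150,215),col=(330,165),head=(335,180)).items(): print(n,np.round(P[v,u],3))
```

```text
trayTL [ 0.632  0.607 -0.002]
trayBR [0.391 0.244 0.031]
trayBL [0.396 0.591 0.032]
trayTR [0.623 0.241 0.004]
blue [0.502 0.34  0.021]
plate [0.533 0.145 0.017]
sgrip [0.509 0.431 0.072]
bar [0.474 0.445 0.063]
col [0.448 0.089 0.509]
head [0.426 0.085 0.512]
```

View pics/c0.png

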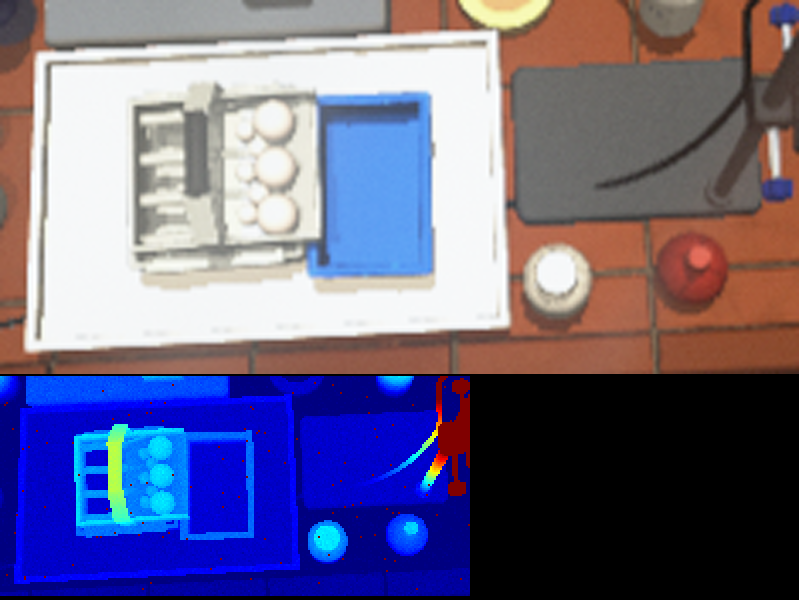

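Run:
```python
from h import *
a=np.load('pics/t0.npz'); P=pts(a); I=a['img'].astype(int)
b=np.load('pics/s0.npz'); Q=pts(b)
for nm,X,J in(('top',P,I),('side',Q,b['img'].astype(int))):
  m=(X[...,0]>.36)&(X[...,0]<.66)&(X[...,1]>.36)&(X[...,1]<.6)
  g=m&(X[...,2]>.118)&(X[...,2]<.16)
  S=X[g]; print(nm,'grip n',len(S),S.min(0).round(3),S.max(0).round(3),S.mean(0).round(4),np.percentile(S[:,2],[10,50,90]).round(3))
  d=g&(J.sum(2)<330); S=X[d]
  if len(S)>5:
    print(' dark',len(S),S.min(0).round(3),S.max(0).round(3),S.mean(0).round(4)); print(' minAreaRect',cv2.minAreaRect((S[:,:2]*1000).astype(np.float32)))
  # blue tray
  bl=(J[...,2]>J[...,0]+70)&(X[...,0]>.35)&(X[...,0]<.65)&(X[...,1]>.2)&(X[...,1]<.45)
  r=bl&(X[...,2]>.05)&(X[...,2]<.068)
  print(' blue rim',r.sum(),cv2.minAreaRect((X[r][:,:2]*1000).astype(np.float32)))
  w=m&(X[...,2]>.078)&(X[...,2]<.088)&(X[...,1]>.38)
  print(' walls',w.sum(),cv2.minAreaRect((X[w][:,:2]*1000).astype(np.float32)))
# obstacles: tall points, coarse map
A=np.concatenate([P.reshape(-1,3),Q.reshape(-1,3)])
for lo,hi in((.1,.25),(.25,.32),(.32,.62),(.62,.75)):
  s=A[(A[:,2]>lo)&(A[:,2]<hi)&(A[:,0]>.05)&(A[:,0]<.8)&(A[:,1]>-.3)&(A[:,1]<.75)]
  H,_,_=np.histogram2d(s[:,0],s[:,1],bins=[np.arange(.05,.8,.05),np.arange(-.3,.751,.05)])
  print(lo,hi);print('\n'.join('%.2f '%x+' '.join('%3d'%min(k,999) for k in r) for x,r in zip(np.arange(.05,.8,.05),H)))
```

```text
top grip n 434 [0.461 0.381 0.118] [0.66  0.457 0.158] [0.5521 0.4306 0.1351] [0.123 0.136 0.148]
 dark 148 [0.528 0.381 0.118] [0.66  0.452 0.158] [0.6375 0.4007 0.139 ]
 minAreaRect ((601.1809692382812, 427.1095275878906), (38.07568359375, 148.40628051757812), 57.66581726074219)
 blue rim 380 ((497.95068359375, 339.9246826171875), (89.36670684814453, 135.7701416015625), 88.49358367919922)
 walls 586 ((553.5167236328125, 444.760009765625), (210.0722198486328, 129.4960479736328), 0.4822217524051666)
side grip n 191 [0.466 0.378 0.119] [0.659 0.453 0.16 ] [0.5491 0.4271 0.1355] [0.125 0.137 0.143]
 dark 154 [0.482 0.378 0.119] [0.659 0.452 0.16 ] [0.5524 0.4249 0.1368]
 minAreaRect ((573.177978515625, 421.5505676269531), (30.329648971557617, 190.1739959716797), 69.55766296386719)
 blue rim 284 ((501.2630615234375, 336.69244384765625), (86.41707611083984, 140.38893127441406), 88.70278930664062)
 walls 290 ((526.3804321289062, 400.3674011230469), (104.12065124511719, 230.578125), 57.147518157958984)
0.1 0.25
0.05   0   0   0   0   3 114   0   0   0   0   0   0   0   0   0   0   0   0   
[... 4234 characters left out ...]
0   0   0   0   0   0   0   0   0   0   0   0 999 121   0   0   0   0   0   0
0.40   0   0   0   0   0   0   0   0   0   0   0   0   0 999   0   0   0   0   0   0   0
0.45   0   0   0   0   0   0   0   0   0   0   0   0   0 999   0   0   0   0   0   0   0
0.50   0   0   0   0   0   0   0   0   0   0   0   0   0 999   0   0   0   0   0   0   0
0.55   0   0   0   0   0   0   0   0   0   0   0   0   0 664   0   0   0   0   0   0   0
0.60   0   0   0   0   0   0   0   0   0   0   0   0   0   0   0   0   0   0   0   0   0
0.65   0   0   0  21 233   0   0   0   0   0   0   0   0   0   0   0   0   0   0   0   0
0.70   0   0   0 620 999   0   0   0   0   0   0   0   0 113   3   0   0   0   0   0   0
```

Run:
```python
from h import *
for nm,f in(('top','t0'),('side','s0')):
  c=np.load(f'pics/{f}.npz');X=pts(c);J=c['img'].astype(int)
  m=(X[...,0]>.40)&(X[...,0]<.585)&(X[...,1]>.36)&(X[...,1]<.57)
  g=m&(X[...,2]>.132)&(X[...,2]<.145); S=X[g]
  print(nm,'bartop',len(S),S.min(0).round(3),S.max(0).round(3),S.mean(0).round(4),cv2.minAreaRect((S[:,:2]*1000).astype(np.float32)))
  w=m&(X[...,2]>.076)&(X[...,2]<.09); S=X[w]
  print(' walls',len(S),cv2.minAreaRect((S[:,:2]*1000).astype(np.float32)),np.median(S[:,2]))
  f_=m&(X[...,2]>.05)&(X[...,2]<.07);S=X[f_]; print(' mid',cv2.minAreaRect((S[:,:2]*1000).astype(np.float32)))
  w=J.min(2)>215; w&=(X[...,2]>.026)&(X[...,2]<.036)&(X[...,0]>.3)&(X[...,0]<.66)&(X[...,1]>.2)&(X[...,1]<.63)
  S=X[w]; print(' spill rim',cv2.minAreaRect((S[:,:2]*1000).astype(np.float32)))
```

```text
top bartop 172 [0.477 0.438 0.132] [0.539 0.456 0.143] [0.5059 0.4469 0.1378] ((508.1570129394531, 447.2974853515625), (61.941734313964844, 16.08803367614746), 2.043482780456543)
 walls 654 ((506.8365783691406, 442.15887451171875), (116.4134292602539, 132.8560028076172), 2.0799622535705566) 0.08400179959825388
 mid ((502.8849182128906, 437.57733154296875), (145.93417358398438, 152.486572265625), 0.27154502272605896)
 spill rim ((505.2451171875, 420.0199890136719), (227.63076782226562, 352.70550537109375), 0.04129413887858391)
side bartop 94 [0.482 0.438 0.132] [0.542 0.453 0.143] [0.5129 0.4446 0.1378] ((511.51617431640625, 445.68365478515625), (59.86241912841797, 14.37686538696289), 1.9277116060256958)
 walls 373 ((510.02642822265625, 439.0211486816406), (118.25991821289062, 130.4738311767578), 0.9250525236129761) 0.08302667419745602
 mid ((511.4930725097656, 419.8358154296875), (143.27719116210938, 139.3542938232422), 79.3102035522461)
 spill rim ((505.6216735839844, 418.2890625), (230.9378204345703, 355.56756591796875), 0.9962367415428162)
```

{"api": "servo_tool", "payload": {
  "series": "-1 0 -0.255 0 0 0 0;-1 0 -0.255 0 0 0 0;-1 0 -0.255 0 0 0 0;-1 0 -0.255 0 0 0 0;-1 0 -0.255 0 0 0 0;-1 0 -0.255 0 0 0 0;-1 0 -0.255 0 0 0 0;-1 0.18 -0.31 0 0 0 -35;-1 0.18 -0.31 0 0 0 -35;-1 0.18 -0.31 0 0 0 -35;-1 0.18 -0.31 0 0 0 -35;-1 0.18 -0.31 0 0 0 -35"
}}

```text
time_s: 1.1
eef_pos: [0.2782, -0.1593, 0.2564]
eef_rot: [0.0, 0.862, 0.507, 0.001]
wrist_force: [-0.7, -0.5, -0.6]
opening: 1.0
grasp_force: 0.0
```

{"api": "servo_tool", "payload": {
  "series": "-1 0.16 -0.04 0 0 0 -35;-1 0.16 -0.04 0 0 0 -35;-1 0.16 -0.04 0 0 0 -35;-1 0.16 -0.04 0 0 0 -35;-1 0.16 -0.04 0 0 0 -35;-1 0.29 -0.18 0 0 0 -70;-1 0.29 -0.18 0 0 0 -70;-1 0.29 -0.18 0 0 0 -70;-1 0.29 -0.18 0 0 0 -70;-1 0.29 -0.18 0 0 0 -70;-1 0.29 -0.18 0 0 0 -75;-1 0.29 -0.18 0 0 0 -80"
}}

```text
time_s: 2.1
eef_pos: [0.2619, 0.1806, 0.2561]
eef_rot: [-0.0, 0.334, 0.943, -0.0]
wrist_force: [-0.4, 0.4, 1.1]
opening: 1.0
grasp_force: 0.0
```

```bash
cat >> h.py <<'E'
def rel(goal_p,goal_R):
    o=ctrl.get_obs(); T=Rq(o['eef_rot']); 
    d=T.inv().apply(np.array(goal_p)-o['eef_pos']); r=(T.inv()*goal_R).as_rotvec(degrees=True)
    print('q',o['q'].round(2),'pos',o['eef_pos'].round(4),'F',o['wrist_force'].round(1),'| shift',d.round(4),'turn',r.round(2))
def down(az): # tool down, tool x azimuth az deg
    return R.from_euler('z',az,degrees=True)*R.from_euler('x',180,degrees=True)
E
python3 - <<'E'
from h import *
rel([.509,.4465,.256],down(182))
rel([.509,.4465,.131],down(182))
E
```

```text
q [ 0.22 -0.48  2.18  0.    1.44 -0.67] pos [0.2619 0.1806 0.2561] F [-0.4  0.4  1.1] | shift [-2.460e-02  3.622e-01 -1.000e-04] turn [-1.000e-02 -3.000e-02 -4.101e+01]
q [ 0.22 -0.48  2.18  0.    1.44 -0.67] pos [0.2619 0.1806 0.2561] F [-0.4  0.4  1.1] | shift [-0.0247  0.3622  0.1249] turn [-1.000e-02 -3.000e-02 -4.101e+01]
```

{"api": "servo_tool", "payload": {
  "series": "-1 -0.025 0.362 0 0 0 -41;-1 -0.025 0.362 0 0 0 -41;-1 -0.025 0.362 0 0 0 -41;-1 -0.025 0.362 0 0 0 -41;-1 -0.025 0.362 0 0 0 -41;-1 -0.025 0.362 0 0 0 -41;-1 -0.025 0.362 0 0 0 -41;-1 -0.025 0.362 0 0 0 -41;-1 -0.025 0.362 0 0 0 -41;-1 -0.025 0.362 0 0 0 -41"
}}

```text
time_s: 2.93
eef_pos: [0.5154, 0.445, 0.2533]
eef_rot: [-0.001, -0.013, 1.0, 0.0]
wrist_force: [0.1, -2.1, -0.9]
opening: 1.002
grasp_force: 0.0
```

Run:
```python
from h import *
rel([.509,.4465,.131],down(182))
o=ctrl.get_obs(); c=save('wrist','w1'); 
E=np.eye(4);E[:3,:3]=Rq(o['eef_rot']).as_matrix();E[:3,3]=o['eef_pos'];E=E@c['T_tool_cam']
X=pts(c,E);np.save('pics/w1X.npy',X)
m=(X[...,0]>.42)&(X[...,0]<.585)&(X[...,1]>.38)&(X[...,1]<.52)&(X[...,2]>.130)&(X[...,2]<.146)
S=X[m];print(len(S));
if len(S):print(S.min(0).round(3),S.max(0).round(3),S.mean(0).round(4),cv2.minAreaRect((S[:,:2]*1000).astype(np.float32)))
cv2.imwrite('pics/w1b.png',cv2.resize(c['img'][:,:,::-1],(768,576)))
```

```text
q [ 0.54  0.42  1.32  0.    1.41 -1.06] pos [0.5154 0.445  0.2533] F [ 0.1 -2.1 -0.9] | shift [0.0062 0.0017 0.1223] turn [ 0.   -0.06 -0.54]
1526
[0.478 0.437 0.13 ] [0.544 0.456 0.142] [0.5082 0.4467 0.1379] ((511.1543273925781, 446.8066711425781), (66.58673858642578, 17.348485946655273), 1.4963797330856323)
```

View pics/w1b.png

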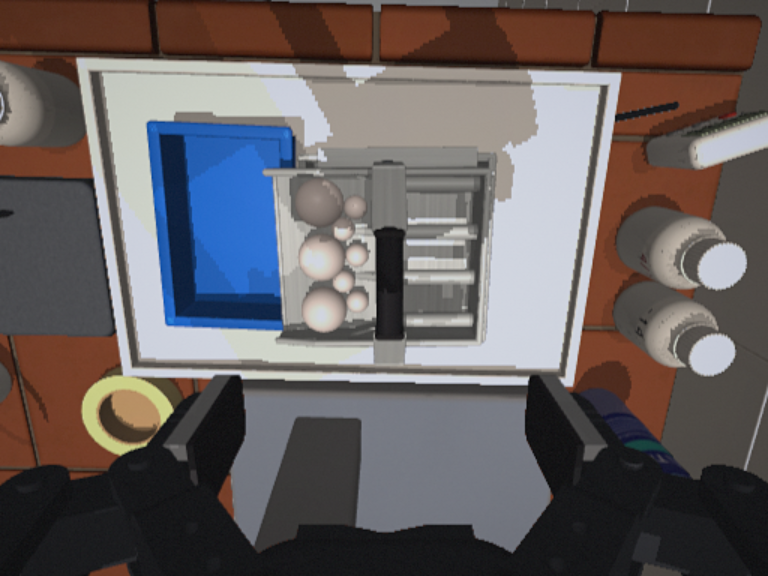

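Run:
```python
from h import *
c=np.load('pics/w1.npz');print(c['T_tool_cam'].round(3))
Y=np.concatenate([pts(np.load(f'pics/{k}0.npz')).reshape(-1,3) for k in 'ts'])
for lo in np.arange(.05,.65,.05):
  s=Y[(Y[:,2]>lo)&(Y[:,2]<lo+.05)&(Y[:,0]>.585)&(Y[:,0]<.8)&(Y[:,1]>.3)&(Y[:,1]<.6)]
  if len(s):print(lo.round(2),len(s),np.percentile(s,[1,50,99],axis=0).round(3).tolist())
```

```text
[[ 0.    -0.955 -0.296  0.074]
 [ 1.     0.     0.001 -0.001]
 [-0.    -0.296  0.955 -0.118]
 [ 0.     0.     0.     1.   ]]
0.05 6227 [[0.622, 0.33, 0.05], [0.704, 0.449, 0.051], [0.798, 0.579, 0.094]]
0.1 520 [[0.636, 0.379, 0.1], [0.665, 0.393, 0.126], [0.681, 0.429, 0.15]]
0.15 599 [[0.636, 0.379, 0.151], [0.666, 0.392, 0.176], [0.682, 0.429, 0.2]]
0.2 674 [[0.636, 0.379, 0.2], [0.663, 0.393, 0.226], [0.681, 0.428, 0.249]]
0.25 754 [[0.636, 0.379, 0.251], [0.66, 0.391, 0.276], [0.681, 0.428, 0.299]]
0.3 736 [[0.636, 0.379, 0.301], [0.65, 0.386, 0.324], [0.681, 0.429, 0.35]]
0.35 1225 [[0.636, 0.363, 0.351], [0.68, 0.376, 0.383], [0.796, 0.428, 0.399]]
0.4 2122 [[0.636, 0.363, 0.401], [0.705, 0.365, 0.426], [0.798, 0.427, 0.45]]
0.45 4817 [[0.636, 0.363, 0.451], [0.713, 0.386, 0.48], [0.798, 0.427, 0.5]]
0.5 1330 [[0.639, 0.365, 0.5], [0.66, 0.397, 0.514], [0.788, 0.425, 0.527]]
```

Run:
```python
from h import *
rel([.510,.4467,.136],down(181.8))
```

```text
q [ 0.54  0.41  1.32  0.    1.41 -1.06] pos [0.5137 0.4433 0.2536] F [-0.7 -0.1 -0. ] | shift [0.0033 0.0036 0.1176] turn [-0.08 -0.14 -0.33]
```

{"api": "servo_tool", "payload": {
  "series": "-1 0 0 0.04 0 0 0;-1 0 0 0.05 0 0 0;-1 0 0 0.05 0 0 0;-1 0 0 0.05 0 0 0;-1 0 0 0.05 0 0 0"
}}

```text
time_s: 3.4
eef_pos: [0.5132, 0.4422, 0.2083]
eef_rot: [0.001, -0.012, 1.0, 0.001]
wrist_force: [-0.5, 0.4, 0.5]
opening: 1.007
grasp_force: 0.0
```

Run:
```python
from h import *
rel([.510,.4467,.136],down(181.8))
```

```text
q [ 0.54  0.44  1.37  0.    1.32 -1.06] pos [0.5132 0.4422 0.2083] F [-0.5  0.4  0.5] | shift [0.0032 0.0045 0.0723] turn [ 0.06  0.11 -0.38]
```

{"api": "servo_tool", "payload": {
  "series": "-1 0.003 0.0045 0.03 0 0 -0.4;-1 0.003 0.0045 0.06 0 0 -0.4;-1 0.003 0.0045 0.072 0 0 -0.4;-1 0.003 0.0045 0.072 0 0 -0.4;-1 0.003 0.0045 0.072 0 0 -0.4;0 0.003 0.0045 0.072 0 0 -0.4;0.3 0.003 0.0045 0.072 0 0 -0.4;1 0.003 0.0045 0.072 0 0 -0.4;1 0.003 0.0045 0.072 0 0 -0.4;1 0.003 0.0045 0.072 0 0 -0.4;1 0.003 0.0045 0.072 0 0 -0.4;1 0.003 0.0045 0.072 0 0 -0.4"
}}

```text
time_s: 4.4
eef_pos: [0.5099, 0.4469, 0.1348]
eef_rot: [0.0, -0.016, 1.0, 0.0]
wrist_force: [-0.2, 0.8, 2.0]
opening: 0.151
grasp_force: 59.2
```

Run:
```python
from h import *
rel([.510,.4467,.136],down(181.8)); print(ctrl.get_obs()['grasp_force'],ctrl.get_obs()['opening'])
```

```text
q [ 0.54  0.52  1.42  0.    1.2  -1.06] pos [0.5099 0.4469 0.1348] F [-0.2  0.8  2. ] | shift [-0.0001 -0.0002 -0.0012] turn [0.05 0.04 0.03]
59.20745372772217 0.15086070367627957
```

{"api": "servo_tool", "payload": {
  "series": "1 0 0 -0.008 0 0 0;1 0 0 -0.02 0 0 0;1 0 0 -0.035 0 0 0;1 0 0.003 -0.048 0 0 0;1 0 0.007 -0.055 0 0 0;1 0 0.01 -0.055 3 0 0;1 0 0.01 -0.055 7 0 0;1 0 0.01 -0.055 11 0 0;1 0 0.01 -0.055 15 0 0;1 0 0.01 -0.055 17 0 0;1 0 0.01 -0.055 18 0 0;1 0 0.01 -0.055 18 0 0"
}}

```text
time_s: 5.4
eef_pos: [0.5088, 0.4575, 0.1885]
eef_rot: [0.002, -0.016, 0.988, -0.156]
wrist_force: [0.9, 0.1, -6.9]
opening: 0.152
grasp_force: 58.9
```

{"api": "servo_tool", "payload": {
  "series": "1 0 0 0 0 0 0;1 0 0 0 0 0 0;1 0 0 0 0 0 0;1 0 0 0 0 0 0;1 0 0 0 0 0 0;1 0 0 0 0 0 0"
}}

```text
time_s: 5.9
eef_pos: [0.5095, 0.4563, 0.1896]
eef_rot: [0.003, -0.016, 0.988, -0.156]
wrist_force: [0.3, 0.8, -7.3]
opening: 0.157
grasp_force: 59.8
```

```bash
cat >> h.py <<'E'
def wrist(fn):
    o=ctrl.get_obs(); c=save('wrist',fn)
    E=np.eye(4);E[:3,:3]=Rq(o['eef_rot']).as_matrix();E[:3,3]=o['eef_pos'];E=E@c['T_tool_cam']
    return c,pts(c,E)
E
python3 - <<'E'
from h import *
o=ctrl.get_obs();print(o['q'].round(2),o['eef_pos'].round(4),(down(181.8).inv()*Rq(o['eef_rot'])).as_rotvec(degrees=True).round(2),o['wrist_force'].round(2),o['torque'].round(3))
c,X=wrist('w2'); a=save('top','t2')
A=cv2.resize(c['img'][:,:,::-1],(512,384))
B=cv2.resize(a['img'][150:260,85:265,::-1],None,fx=1.55*2,fy=2*1.55)[:, :]
C=np.zeros((600,800,3),np.uint8);C[:300,:440]=c['img'][60:360,40:480,::-1];C[300:600,:491]=cv2.resize(a['img'][150:260,85:265,::-1],(491,300))
cv2.imwrite('pics/c2.png',C)
E
```

```text
[ 0.67  0.62  1.18 -0.25  1.53 -0.9 ] [0.5095 0.4563 0.1896] [ 1.799e+01 -1.000e-02 -0.000e+00] [ 0.33  0.79 -7.31] [0.456 0.043 0.024]
```

View pics/c2.png

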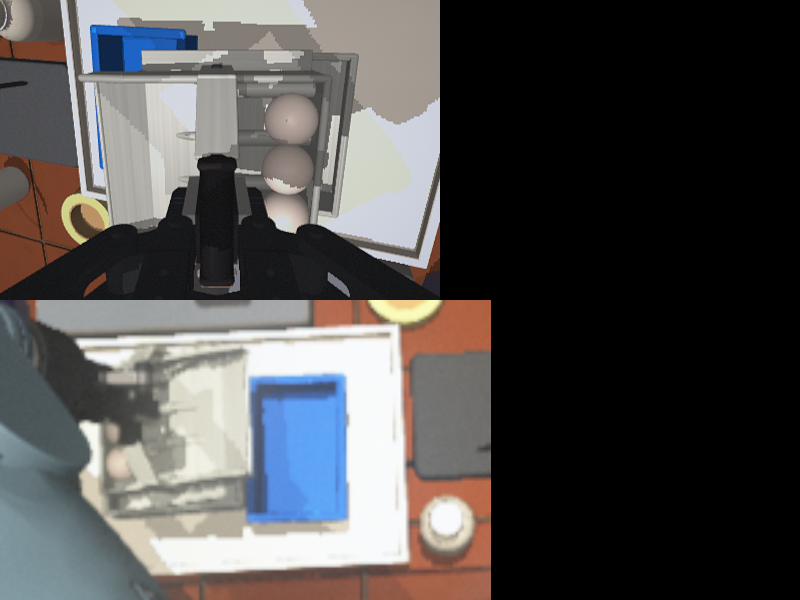

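{"api": "servo_tool", "payload": {
  "series": "1 0 0 0 4 0 0;1 0 0 0 8 0 0;1 0 0 0 8 0 0;1 0 0 0 2 0 0;1 0 0 0 -4 0 0;1 0 0 0 0 0 0;1 0 0 0 6 0 0;1 0 0 0 8 0 0;1 0 0 0 8 0 0;1 0 0 0 4 0 0;1 0 0 0 0 0 0;1 0 0 0 0 0 0"
}}

```text
time_s: 7.0
eef_pos: [0.5104, 0.4557, 0.1907]
eef_rot: [0.003, -0.015, 0.988, -0.154]
wrist_force: [-0.7, -0.2, -6.3]
opening: 0.151
grasp_force: 60.7
```

```bash
cat >> h.py <<'E'
# sieve pose from tilt th (deg, + = barred end down), yaw 1.8
SX=np.array([-np.sin(np.radians(1.8)),np.cos(np.radians(1.8)),0])
def tcp_for(th,p,local):  # put sieve point (local x,z rel grip, m) at world p
    D=down(181.8)*R.from_euler('x',th,degrees=True)
    # tool y = sieve x, tool z = -sieve z ; grip is 4.8mm ahead of TCP
    off=D.apply([0,local[0],-local[1]+.0048])
    return np.array(p)-off, D
E
python3 - <<'E'
from h import *
o=ctrl.get_obs();print(o['wrist_force'].round(2),o['torque'].round(3))
c,X=wrist('w3')
cv2.imwrite('pics/w3b.png',cv2.resize(c['img'][40:340,60:460,::-1],(800,600),interpolation=cv2.INTER_CUBIC))
for th in(18,0,-10,-16,-20,-24,-28,-33):
    p,D=tcp_for(th,[.503,.363,.078],(-.070,-.065)); print(th,end=' ');rel(p,D)
E
```

```text
[-0.66 -0.21 -6.32] [ 0.353 -0.01   0.01 ]
18 q [ 0.66  0.62  1.18 -0.25  1.53 -0.9 ] pos [0.5102 0.4554 0.1908] F [ 0.3 -0.3 -6.2] | shift [0.0103 0.0171 0.066 ] turn [ 0.1   0.07 -0.11]
0 q [ 0.66  0.62  1.18 -0.25  1.53 -0.9 ] pos [0.5102 0.4554 0.1908] F [ 0.3 -0.3 -6.2] | shift [ 0.0102 -0.0079  0.0477] turn [-17.9    0.09  -0.1 ]
-10 q [ 0.66  0.62  1.18 -0.25  1.53 -0.9 ] pos [0.5102 0.4554 0.1908] F [ 0.3 -0.3 -6.2] | shift [ 0.0101 -0.0238  0.0412] turn [-27.9    0.1   -0.09]
-16 q [ 0.66  0.62  1.18 -0.25  1.53 -0.9 ] pos [0.5102 0.4554 0.1908] F [ 0.3 -0.3 -6.2] | shift [ 0.0101 -0.0339  0.0387] turn [-33.9    0.1   -0.08]
-20 q [ 0.66  0.62  1.18 -0.25  1.53 -0.9 ] pos [0.5102 0.4554 0.1908] F [ 0.3 -0.3 -6.2] | shift [ 0.0101 -0.0407  0.0376] turn [-37.9    0.11  -0.08]
-24 q [ 0.66  0.62  1.18 -0.25  1.53 -0.9 ] pos [0.5102 0.4554 0.1908] F [ 0.3 -0.3 -6.2] | shift [ 0.0101 -0.0476  0.037 ] turn [-41.9    0.11  -0.08]
-28 q [ 0.66  0.62  1.18 -0.25  1.53 -0.9 ] pos [0.5102 0.4554 0.1908] F [ 0.3 -0.3 -6.2] | shift [ 0.0101 -0.0545  0.0368] turn [-45.9    0.11  -0.07]
-33 q [ 0.66  0.62  1.18 -0.25  1.53 -0.9 ] pos [0.5102 0.4554 0.1908] F [ 0.3 -0.3 -6.2] | shift [ 0.0101 -0.0631  0.0373] turn [-50.9    0.12  -0.07]
```

View pics/w3b.png

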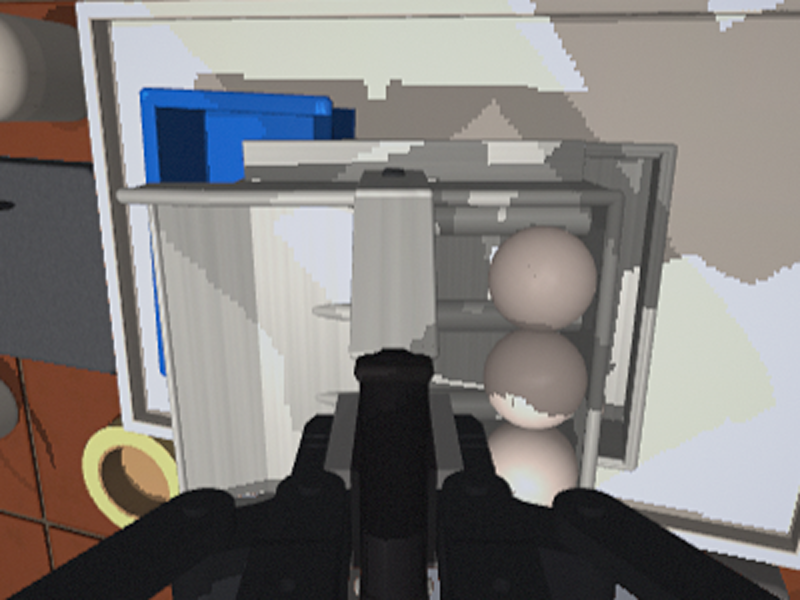

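Run:
```python
from h import *
for th,y,z in((9,.445,.145),(8,.42,.13),(8,.363,.125),(4,.363,.105),(0,.363,.09),(-4,.363,.08),(-6,.363,.078)):
    p,D=tcp_for(th,[.507 if y>.37 else .504,y,z],(-.070,-.065)); print(th,p.round(3),end=' ');rel(p,D)
```

```text
9 [0.504 0.525 0.203] q [ 0.66  0.62  1.18 -0.25  1.53 -0.9 ] pos [0.5102 0.4554 0.1908] F [ 0.3 -0.3 -6.2] | shift [ 0.0036  0.0626 -0.033 ] turn [-8.9   0.08 -0.1 ]
8 [0.505 0.499 0.189] q [ 0.66  0.62  1.18 -0.25  1.53 -0.9 ] pos [0.5102 0.4554 0.1908] F [ 0.3 -0.3 -6.2] | shift [ 0.0044  0.042  -0.0121] turn [-9.9   0.08 -0.1 ]
8 [0.502 0.442 0.184] q [ 0.66  0.62  1.18 -0.25  1.53 -0.9 ] pos [0.5102 0.4554 0.1908] F [ 0.3 -0.3 -6.2] | shift [ 0.0091 -0.0106  0.0102] turn [-9.9   0.08 -0.1 ]
4 [0.502 0.438 0.17 ] q [ 0.66  0.62  1.18 -0.25  1.53 -0.9 ] pos [0.5102 0.4554 0.1908] F [ 0.3 -0.3 -6.2] | shift [ 0.0092 -0.0102  0.0254] turn [-13.9    0.09  -0.1 ]
0 [0.502 0.433 0.16 ] q [ 0.66  0.62  1.18 -0.25  1.53 -0.9 ] pos [0.5102 0.4554 0.1908] F [ 0.3 -0.3 -6.2] | shift [ 0.0092 -0.0116  0.0363] turn [-17.9    0.09  -0.1 ]
-4 [0.502 0.428 0.155] q [ 0.66  0.62  1.18 -0.25  1.53 -0.9 ] pos [0.5102 0.4554 0.1908] F [ 0.3 -0.3 -6.2] | shift [ 0.0092 -0.0148  0.0429] turn [-21.9    0.09  -0.09]
-6 [0.502 0.425 0.155] q [ 0.66  0.62  1.18 -0.25  1.53 -0.9 ] pos [0.5102 0.4554 0.1908] F [ 0.3 -0.3 -6.2] | shift [ 0.0092 -0.0174  0.0435] turn [-23.9    0.09  -0.09]
```

{"api": "servo_tool", "payload": {
  "series": "1 0.003 -0.003 0.003 -3 0 0;1 0.006 -0.006 0.006 -6 0 0;1 0.009 -0.010 0.010 -10 0 0;1 0.009 -0.010 0.018 -12 0 0;1 0.009 -0.010 0.025 -14 0 0;1 0.009 -0.011 0.031 -16 0 0;1 0.009 -0.012 0.036 -18 0 0;1 0.009 -0.013 0.039 -20 0 0;1 0.009 -0.015 0.042 -21 0 0;1 0.009 -0.015 0.042 -21 0 0;1 0.009 -0.015 0.042 -21 0 0;1 0.009 -0.015 0.042 -21 0 0"
}}

```text
time_s: 8.05
eef_pos: [0.5014, 0.4292, 0.1544]
eef_rot: [-0.0, -0.016, 1.0, 0.026]
wrist_force: [0.4, 0.3, -7.4]
opening: 0.153
grasp_force: 60.6
```

{"api": "servo_tool", "payload": {
  "series": "1 0 0 0 0 0 0;1 0 0 0 0 0 0;1 0 0 0 0 0 0;1 0 0 0 0 0 0;1 0 0 0 0 0 0;1 0 0 0 0 0 0;1 0 0 0 0 0 0;1 0 0 0 0 0 0;1 0 0 0 0 0 0;1 0 0 0 0 0 0"
}}

```text
time_s: 8.88
eef_pos: [0.5013, 0.429, 0.154]
eef_rot: [-0.0, -0.016, 1.0, 0.026]
wrist_force: [-0.2, -0.6, -6.4]
opening: 0.149
grasp_force: 60.6
```

Run:
```python
from h import *
o=ctrl.get_obs();print(o['wrist_force'].round(2),o['torque'].round(3),(down(181.8).inv()*Rq(o['eef_rot'])).as_rotvec(degrees=True).round(2))
c,X=wrist('w4')
cv2.imwrite('pics/w4b.png',c['img'][40:340,40:480,::-1])
for th in(-6,-12,-16,-20,-24,-28,-33,-36):
    p,D=tcp_for(th,[.504,.363,.078],(-.070,-.065)); print(th,end=' ');rel(p,D)
```

```text
[-0.19 -0.65 -6.35] [-0.217  0.     0.016] [-3.    0.   -0.03]
-6 q [ 0.51  0.44  1.49  0.05  1.19 -1.11] pos [0.5013 0.429  0.154 ] F [-0.6 -0.6 -6.5] | shift [-0.0006 -0.0037 -0.0009] turn [-3.   -0.    0.03]
-12 q [ 0.51  0.44  1.49  0.05  1.19 -1.11] pos [0.5013 0.429  0.154 ] F [-0.6 -0.6 -6.5] | shift [-0.0006 -0.0117 -0.0075] turn [-9.   -0.    0.03]
-16 q [ 0.51  0.44  1.49  0.05  1.19 -1.11] pos [0.5013 0.429  0.154 ] F [-0.6 -0.6 -6.5] | shift [-0.0006 -0.0174 -0.0113] turn [-13.    -0.     0.03]
-20 q [ 0.51  0.44  1.49  0.05  1.19 -1.11] pos [0.5013 0.429  0.154 ] F [-0.6 -0.6 -6.5] | shift [-0.0006 -0.0234 -0.0148] turn [-17.    -0.     0.03]
-24 q [ 0.51  0.44  1.49  0.05  1.19 -1.11] pos [0.5013 0.429  0.154 ] F [-0.6 -0.6 -6.5] | shift [-0.0006 -0.0296 -0.0178] turn [-21.    -0.     0.03]
-28 q [ 0.51  0.44  1.49  0.05  1.19 -1.11] pos [0.5013 0.429  0.154 ] F [-0.6 -0.6 -6.5] | shift [-0.0006 -0.036  -0.0204] turn [-2.5e+01 -1.0e-02  3.0e-02]
-33 q [ 0.51  0.44  1.49  0.05  1.19 -1.11] pos [0.5013 0.429  0.154 ] F [-0.6 -0.6 -6.5] | shift [-0.0006 -0.0442 -0.023 ] turn [-3.e+01 -1.e-02  3.e-02]
-36 q [ 0.51  0.44  1.49  0.05  1.19 -1.11] pos [0.5013 0.429  0.154 ] F [-0.6 -0.6 -6.5] | shift [-0.0006 -0.0493 -0.0242] turn [-3.3e+01 -1.0e-02  3.0e-02]
```

View pics/w4b.png

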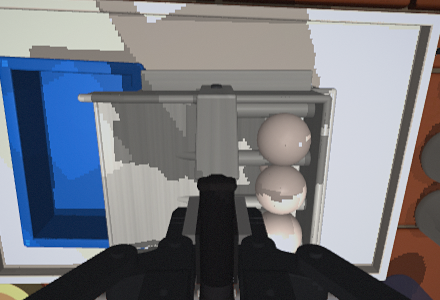

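{"api": "servo_tool", "payload": {
  "series": "1 0 -0.001 0 -1 0 0;1 0 -0.002 -0.001 -2 0 0;1 0 -0.004 -0.001 -3 0 0;1 0 -0.004 -0.001 -3 0 0;1 0 -0.004 -0.001 -3 0 0;1 0 -0.004 -0.001 -3 0 0;1 0 -0.004 -0.001 -3 0 0;1 0 -0.004 -0.001 -3 0 0;1 0 -0.004 -0.001 -3 0 0;1 0 -0.004 -0.001 -3 0 0;1 0 -0.004 -0.001 -3 0 0;1 0 -0.004 -0.001 -3 0 0"
}}

```text
time_s: 9.93
eef_pos: [0.5014, 0.4251, 0.1548]
eef_rot: [-0.001, -0.016, 0.998, 0.052]
wrist_force: [-0.7, 0.0, -7.1]
opening: 0.15
grasp_force: 60.6
```

```bash
cat >> h.py <<'E'
def balls(X,th): # count white-ball-like points along sieve x, relative to the grip, above bars
    o=ctrl.get_obs(); T=Rq(o['eef_rot']); L=T.inv().apply(X.reshape(-1,3)-o['eef_pos'])
    sx=L[:,1]; sz=-(L[:,2]-.0048); sy=-L[:,0]
    m=(abs(sy)<.05)&(sx>-.07)&(sx<.056)&(sz<-.042)&(sz>-.085)
    H=[(round(x,2),int((m&(sx>=x)&(sx<x+.014)).sum()), round(float(np.percentile(sz[m&(sx>=x)&(sx<x+.014)],98)),3) if (m&(sx>=x)&(sx<x+.014)).sum()>5 else None) for x in np.arange(-.07,.05,.014)]
    print(H)
E
python3 - <<'E'
from h import *
o=ctrl.get_obs();print(o['wrist_force'].round(2),o['torque'].round(3),(down(181.8).inv()*Rq(o['eef_rot'])).as_rotvec(degrees=True).round(2))
c,X=wrist('w5');balls(X,0)
E
```

```text
[-0.71  0.04 -7.06] [-0.125 -0.018  0.027] [-6.01 -0.   -0.03]
[(np.float64(-0.07), 3504, -0.064), (np.float64(-0.06), 2902, -0.053), (np.float64(-0.04), 2177, -0.042), (np.float64(-0.03), 1894, -0.042), (np.float64(-0.01), 176, -0.042), (np.float64(-0.0), 119, -0.044), (np.float64(0.01), 959, -0.045), (np.float64(0.03), 1191, -0.045), (np.float64(0.04), 2251, -0.044)]
```

```bash
cat > b.py <<'E'
from h import *
import sys
def look(fn):
    c=np.load(f'pics/{fn}.npz'); L=pts(c,c['T_tool_cam']); sy,sx,sz=-L[...,0],L[...,1],.0048-L[...,2]
    # local convexity: image circles
    g=cv2.medianBlur(c['img'],5).mean(2).astype(np.uint8)
    out=[]
    for x in np.arange(-.075,.056,.01):
        m=(sy>-.05)&(sy<.06)&(sx>=x)&(sx<x+.01)&(sz<-.03)&(sz>-.1)&(L[...,0]>.02)
        out.append((round(float(x),3),int(m.sum()),np.percentile(sz[m]*1e3,[50,95]).round(0).tolist() if m.sum()>5 else None))
    print(fn,out)
for f in sys.argv[1:]: look(f)
E
python3 b.py w1 w4 w5
```

```text
w1 [(-0.075, 0, None), (-0.065, 0, None), (-0.055, 0, None), (-0.045, 0, None), (-0.035, 0, None), (-0.025, 0, None), (-0.015, 0, None), (-0.005, 0, None), (0.005, 0, None), (0.015, 0, None), (0.025, 0, None), (0.035, 0, None), (0.045, 0, None), (0.055, 0, None)]
w4 [(-0.075, 602, [-65.0, -63.0]), (-0.065, 781, [-67.0, -66.0]), (-0.055, 733, [-70.0, -68.0]), (-0.045, 663, [-72.0, -70.0]), (-0.035, 674, [-70.0, -69.0]), (-0.025, 691, [-69.0, -68.0]), (-0.015, 149, [-68.0, -49.0]), (-0.005, 0, None), (0.005, 106, [-60.0, -45.0]), (0.015, 421, [-60.0, -45.0]), (0.025, 1139, [-43.0, -38.0]), (0.035, 994, [-40.0, -37.0]), (0.045, 489, [-50.0, -41.0]), (0.055, 957, [-48.0, -43.0])]
w5 [(-0.075, 582, [-65.0, -63.0]), (-0.065, 784, [-67.0, -65.0]), (-0.055, 732, [-70.0, -68.0]), (-0.045, 648, [-72.0, -70.0]), (-0.035, 611, [-51.0, -42.0]), (-0.025, 1005, [-42.0, -39.0]), (-0.015, 348, [-42.0, -39.0]), (-0.005, 0, None), (0.005, 104, [-61.0, -45.0]), (0.015, 260, [-61.0, -45.0]), (0.025, 263, [-60.0, -45.0]), (0.035, 262, [-61.0, -44.0]), (0.045, 260, [-61.0, -45.0]), (0.055, 1128, [-51.0, -43.0])]
```

{"api": "servo_tool", "payload": {
  "series": "1 0 0 0 0 0 0;1 0 0 0 0 0 0;1 0 0 0 0 0 0;1 0 0 0 0 0 0;1 0 0 0 0 0 0;1 0 0 0 0 0 0;1 0 0 0 0 0 0;1 0 0 0 0 0 0"
}}

```text
time_s: 10.65
eef_pos: [0.5014, 0.425, 0.1548]
eef_rot: [-0.001, -0.016, 0.999, 0.052]
wrist_force: [0.7, -1.1, -7.5]
opening: 0.153
grasp_force: 60.7
```

```bash
python3 - <<'E'
from h import *
o=ctrl.get_obs();print(o['wrist_force'].round(2),o['torque'].round(3))
c,X=wrist('w6');a=save('top','t6')
C=np.zeros((600,800,3),np.uint8);C[:300,:440]=c['img'][40:340,40:480,::-1];C[300:600,:491]=cv2.resize(a['img'][150:260,85:265,::-1],(491,300))
cv2.imwrite('pics/c6.png',C)
for th in(-6,-10,-14,-18,-20,-22,-26,-30,-34):
    p,D=tcp_for(th,[.504,.363,.078],(-.070,-.065)); print(th,end=' ');rel(p,D)
E
python3 b.py w6
```

```text
[ 0.71 -1.09 -7.53] [-0.172  0.003 -0.025]
-6 q [ 0.48  0.42  1.52  0.1   1.16 -1.16] pos [0.5014 0.4249 0.1547] F [ 0.3 -0.6 -7.9] | shift [-0.0007  0.0004  0.    ] turn [-0.01 -0.01  0.03]
-10 q [ 0.48  0.42  1.52  0.1   1.16 -1.16] pos [0.5014 0.4249 0.1547] F [ 0.3 -0.6 -7.9] | shift [-0.0007 -0.0047 -0.0047] turn [-4.01 -0.01  0.03]
-14 q [ 0.48  0.42  1.52  0.1   1.16 -1.16] pos [0.5014 0.4249 0.1547] F [ 0.3 -0.6 -7.9] | shift [-0.0007 -0.01   -0.009 ] turn [-8.01 -0.01  0.03]
-18 q [ 0.48  0.42  1.52  0.1   1.16 -1.16] pos [0.5014 0.4249 0.1547] F [ 0.3 -0.6 -7.9] | shift [-0.0007 -0.0157 -0.013 ] turn [-1.201e+01 -1.000e-02  3.000e-02]
-20 q [ 0.48  0.42  1.52  0.1   1.16 -1.16] pos [0.5014 0.4249 0.1547] F [ 0.3 -0.6 -7.9] | shift [-0.0007 -0.0186 -0.0148] turn [-1.401e+01 -1.000e-02  3.000e-02]
-22 q [ 0.48  0.42  1.52  0.1   1.16 -1.16] pos [0.5014 0.4249 0.1547] F [ 0.3 -0.6 -7.9] | shift [-0.0007 -0.0216 -0.0165] turn [-1.601e+01 -1.000e-02  3.000e-02]
-26 q [ 0.48  0.42  1.52  0.1   1.16 -1.16] pos [0.5014 0.4249 0.1547] F [ 0.3 -0.6 -7.9] | shift [-0.0006 -0.0277 -0.0197] turn [-2.001e+01 -1.000e-02  3.000e-02]
-30 q [ 0.48  0.42  1.52  0.1   1.16 -1.16] pos [0.5014 0.4249 0.1547] F [ 0.3 -0.6 -7.9] | shift [-0.0006 -0.0341 -0.0224] turn [-2.401e+01 -1.000e-02  3.000e-02]
-34 q [ 0.48  0.42  1.52  0.1   1.16 -1.16] pos [0.5014 0.4249 0.1547] F [ 0.3 -0.6 -7.9] | shift [-0.0006 -0.0406 -0.0246] turn [-2.801e+01 -1.000e-02  3.000e-02]
w6 [(-0.075, 582, [-65.0, -63.0]), (-0.065, 465, [-67.0, -46.0]), (-0.055, 879, [-44.0, -41.0]), (-0.045, 1127, [-46.0, -42.0]), (-0.035, 908, [-70.0, -47.0]), (-0.025, 695, [-69.0, -68.0]), (-0.015, 152, [-68.0, -50.0]), (-0.005, 0, None), (0.005, 105, [-61.0, -45.0]), (0.015, 258, [-61.0, -45.0]), (0.025, 266, [-61.0, -45.0]), (0.035, 261, [-61.0, -45.0]), (0.045, 258, [-61.0, -44.0]), (0.055, 1126, [-51.0, -43.0])]
```

View pics/c6.png

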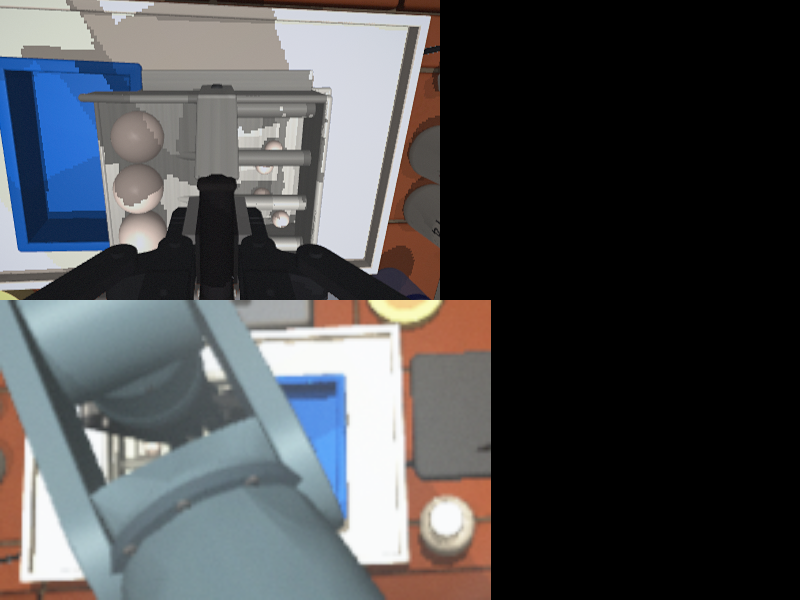

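{"api": "servo_tool", "payload": {
  "series": "1 0 -0.003 -0.002 -2 0 0;1 0 -0.005 -0.005 -4 0 0;1 0 -0.0075 -0.007 -6 0 0;1 0 -0.010 -0.009 -8 0 0;1 0 -0.0115 -0.010 -9 0 0;1 0 -0.013 -0.011 -10 0 0;1 0 -0.014 -0.012 -11 0 0;1 0 -0.0155 -0.013 -12 0 0;1 0 -0.017 -0.014 -13 0 0;1 0 -0.0185 -0.015 -14 0 0;1 0 -0.0185 -0.015 -14 0 0;1 0 -0.0185 -0.015 -14 0 0"
}}

```text
time_s: 11.75
eef_pos: [0.5021, 0.4047, 0.1677]
eef_rot: [-0.003, -0.015, 0.985, 0.174]
wrist_force: [0.4, 0.7, -6.3]
opening: 0.151
grasp_force: 60.7
```

{"api": "servo_tool", "payload": {
  "series": "1 0 0 0 0 0 0;1 0 0 0 0 0 0;1 0 0 0 0 0 0;1 0 -0.003 -0.002 -2 0 0;1 0 -0.003 -0.002 -2 0 0;1 0 -0.003 -0.002 -2 0 0;1 0 -0.006 -0.003 -4 0 0;1 0 -0.009 -0.005 -6 0 0;1 0 -0.012 -0.006 -8 0 0;1 0 -0.015 -0.007 -10 0 0;1 0 -0.018 -0.008 -12 0 0;1 0 -0.018 -0.008 -12 0 0"
}}

```text
time_s: 12.75
eef_pos: [0.5029, 0.3844, 0.1687]
eef_rot: [-0.004, -0.015, 0.961, 0.275]
wrist_force: [0.3, -0.5, -4.2]
opening: 0.151
grasp_force: 61.1
```

```bash
python3 - <<'E'
from h import *
o=ctrl.get_obs();print(o['wrist_force'].round(2),o['torque'].round(3),(down(181.8).inv()*Rq(o['eef_rot'])).as_rotvec(degrees=True).round(2),o['q'].round(2))
c,X=wrist('w7')
J=c['img'].astype(int); m=(X[...,2]>.03)&(X[...,2]<.056)&(X[...,0]>.43)&(X[...,0]<.57)&(X[...,1]>.295)&(X[...,1]<.38)&(J[...,2]<J[...,0]+30)&(J.sum(2)>150)
n,l,s,cc=cv2.connectedComponentsWithStats(m.astype(np.uint8)); print(s[1:][s[1:,4]>40])
for k in range(1,n):
    if s[k,4]>40: print(X[l==k].mean(0).round(3))
E
python3 b.py w7
```

```text
[ 0.33 -0.55 -4.15] [-0.833  0.043 -0.033] [-3.199e+01  2.000e-02  5.000e-02] [ 0.21  0.3   1.76  0.63  1.07 -1.7 ]
[[  24  148   57   48 2114]
 [  32  198   59   88 3721]]
[0.475 0.317 0.046]
[0.52  0.316 0.046]
w7 [(-0.075, 593, [-65.0, -63.0]), (-0.065, 797, [-67.0, -65.0]), (-0.055, 734, [-70.0, -68.0]), (-0.045, 662, [-71.0, -70.0]), (-0.035, 678, [-70.0, -69.0]), (-0.025, 688, [-69.0, -67.0]), (-0.015, 155, [-68.0, -52.0]), (-0.005, 0, None), (0.005, 99, [-60.0, -44.0]), (0.015, 262, [-60.0, -44.0]), (0.025, 260, [-60.0, -45.0]), (0.035, 265, [-61.0, -45.0]), (0.045, 263, [-61.0, -45.0]), (0.055, 1128, [-51.0, -43.0])]
```

Run:
```python
from h import *
rel([.503,.39,.20],down(181.8)*R.from_euler('x',-20,degrees=True))
rel([.5099,.4469,.195],down(181.8))
```

```text
q [ 0.21  0.3   1.76  0.63  1.07 -1.7 ] pos [0.5029 0.3848 0.1689] F [-0.2  1.  -4.6] | shift [-0.0002  0.0208 -0.0236] turn [11.92 -0.   -0.05]
q [ 0.21  0.3   1.76  0.63  1.07 -1.7 ] pos [0.5029 0.3848 0.1689] F [-0.2  1.  -4.6] | shift [-0.0088  0.0663  0.0106] turn [ 3.192e+01 -1.000e-02 -5.000e-02]
```

{"api": "servo_tool", "payload": {
  "series": "1 0 0.010 -0.012 5 0 0;1 0 0.021 -0.024 10 0 0;1 -0.002 0.032 -0.020 16 0 0;1 -0.004 0.042 -0.012 22 0 0;1 -0.006 0.054 -0.002 27 0 0;1 -0.009 0.066 0.0105 32 0 0;1 -0.009 0.066 0.0105 32 0 0;1 -0.009 0.066 0.0105 32 0 0;1 -0.009 0.066 0.0105 32 0 0;1 -0.009 0.066 0.0105 32 0 0"
}}

```text
time_s: 13.63
eef_pos: [0.5098, 0.4467, 0.1955]
eef_rot: [0.0, -0.015, 1.0, 0.0]
wrist_force: [-0.3, 0.2, -4.6]
opening: 0.154
grasp_force: 61.0
```

Run:
```python
from h import *
c,X=wrist('w8'); o=ctrl.get_obs()
# pan rim
J=c['img'].astype(int)
m=(X[...,2]>.050)&(X[...,2]<.066)&(X[...,1]>.37)&(X[...,1]<.55)&(X[...,0]>.42)&(X[...,0]<.6)&(J[...,2]<J[...,0]+40)
S=X[m];print(len(S),np.percentile(S,[1,99],axis=0).round(3))
S=S[S[:,0]<.52]
H,_,_=np.histogram2d(S[:,0],S[:,1],bins=[np.arange(.43,.53,.006),np.arange(.37,.55,.006)]);print((np.arange(.37,.55,.006)*1e3).astype(int));print(H.astype(int))
rel([.5099,.4469,.1348],down(181.8))
cv2.imwrite('pics/w8b.png',cv2.resize(c['img'][40:340,60:460,::-1],(800,600),interpolation=cv2.INTER_CUBIC))
```

```text
788 [[0.466 0.383 0.05 ]
 [0.574 0.516 0.06 ]]
[370 376 382 388 394 400 406 412 418 424 430 436 442 448 454 460 466 472
 478 484 490 496 502 508 514 520 526 532 538 544 550]
[[ 0  0  1  0  0  0  0  0  0  0  0  0  0  0  0  0  0  0  0  0  0  0  0  0
   0  0  0  0  0  0]
 [ 0  0  0  0  0  0  0  0  0  0  0  0  0  0  0  0  0  0  0  0  0  0  0  0
   0  0  0  0  0  0]
 [ 0  0  0  0  0  0  0  0  0  0  0  0  0  0  0  0  0  0  0  0  0  0  0  0
   0  0  0  0  0  0]
 [ 0  0  0  0  0  0  0  0  0  0  0  0  0  0  0  0  0  0  0  0  0  0  0  0
   0  0  0  0  0  0]
 [ 0  0  0  0  0  0  0  0  0  0  0  0  0  0  0  0  0  0  0  0  0  0  0  0
   0  0  0  0  0  0]
 [ 0  6  4  0  0  0  0  0  0  0  0  0  0  0  0  0  0  0  0  0  0  0  0  0
   0  0  0  0  0  0]
 [ 0  0  0  0  0  0  0  0  0  0  0  0  0  0  0  0  0  0  0  0  0  0  0  0
   0  0  0  0  0  0]
 [ 0  0  0  0  0  0  0  0  0  0  0  0  0  0  0  0  0  0  0  0  0  0  0  0
   0  0  0  0  0  0]
 [ 0  0  0  0  0  0  0  0  0  0  0  0  0  0  0  0  0  0  0  0  0  0  0 13
   0  0  0  0  0  0]
 [ 0  0  0  0  0  0  0  0  0  0  0  0  0  0  0  0  0  0  0  0  0  0  0 58
   1  0  0  0  0  0]
 [ 0  0  0  0  0  0  0  0  0  0  0  0  0  0  0  0  0  0  0  0  0  0  0 58
   2  0  0  0  0  0]
 [ 0  0  0  0  0  0  0  0  0  0  0  0  0  0  0  0  0  0  0  0  0  0  0 55
   2  0  0  0  0  0]
 [ 0  0  0  0  0  0  0  0  0  0  0  0  0  0  0  0  0  0  0  0  0  0  0 54
   5  0  0  0  0  0]
 [ 0  0  0  0  0  0  0  0  0  0  0  0  0  0  0  0  0  0  0  0  0  0  0 15
   2  0  0  0  0  0]
 [ 0  0  0  0  0  0  0  0  0  0  0  0  0  0  0  0  0  0  0  0  0  0  0  0
   0  0  0  0  0  0]
 [ 0  0  0  0  0  0  0  0  0  0  0  0  0  0  0  0  0  0  0  0  0  0  0  0
   0  0  0  0  0  0]]
q [ 0.54  0.46  1.38  0.    1.31 -1.06] pos [0.51   0.4464 0.1957] F [ 0.5 -0.5 -4.7] | shift [0.0001 0.0005 0.0609] turn [ 0.03  0.03 -0.05]
```

View pics/w8b.png

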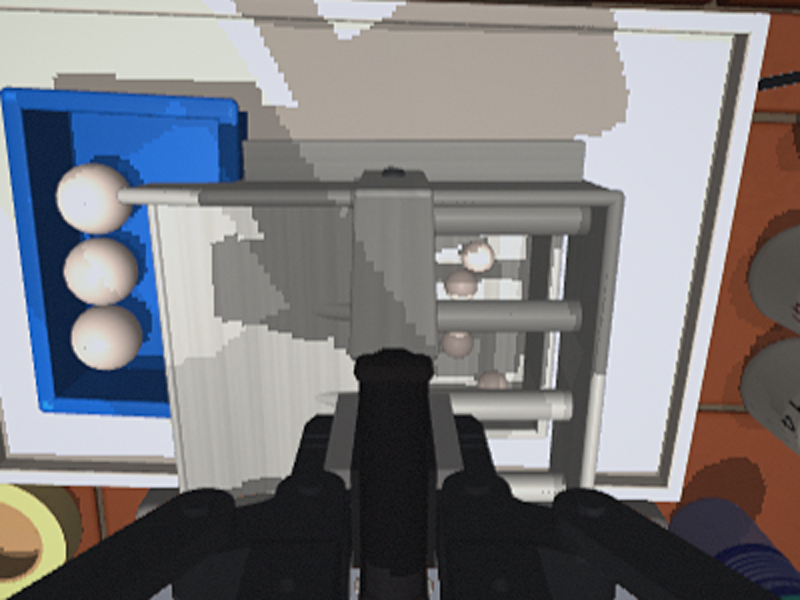

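{"api": "servo_tool", "payload": {
  "series": "1 0 0.0003 0.010 0 0 0;1 0 0.0003 0.022 0 0 0;1 0 0.0003 0.032 0 0 0;1 0 0.0003 0.040 0 0 0;1 0 0.0003 0.046 0 0 0;1 0 0.0003 0.051 0 0 0;1 0 0.0003 0.055 0 0 0;1 0 0.0003 0.058 0 0 0;1 0 0.0003 0.060 0 0 0;1 0 0.0003 0.060 0 0 0;1 0 0.0003 0.060 0 0 0"
}}

```text
time_s: 14.6
eef_pos: [0.5099, 0.4476, 0.1356]
eef_rot: [0.0, -0.016, 1.0, 0.0]
wrist_force: [-0.1, 0.2, -4.5]
opening: 0.151
grasp_force: 61.1
```

Run:
```python
from h import *
rel([.5099,.4469,.1348],down(181.8)); o=ctrl.get_obs(); print(o['torque'].round(3))
```

```text
q [ 0.55  0.52  1.42 -0.    1.2  -1.06] pos [0.5099 0.4476 0.1356] F [-0.1  0.2 -4.5] | shift [ 0.     -0.0007  0.0008] turn [0.02 0.03 0.03]
[-0.074 -0.006  0.024]
```

Still carried fully (−4.5 N), no contact yet; lower a bit more.

{"api": "servo_tool", "payload": {
  "series": "1 0 -0.0007 0.001 0 0 0;1 0 -0.0007 0.0015 0 0 0;1 0 -0.0007 0.002 0 0 0;1 0 -0.0007 0.002 0 0 0;1 0 -0.0007 0.002 0 0 0"
}}

```text
time_s: 15.02
eef_pos: [0.5103, 0.4473, 0.1348]
eef_rot: [0.001, -0.016, 1.0, 0.001]
wrist_force: [-2.1, -0.7, 5.8]
opening: 0.156
grasp_force: 62.5
```

{"api": "servo_tool", "payload": {
  "series": "1 0 0 -0.0006 0 0 0;0.4 0 0 -0.0006 0 0 0;0 0 0 -0.0006 0 0 0;-0.4 0 0 -0.0006 0 0 0;-0.8 0 0 -0.0006 0 0 0;-0.8 0 0 -0.0006 0 0 0;-0.8 0 0 -0.0006 0 0 0;-0.8 0 0 -0.02 0 0 0;-0.8 0 0 -0.05 0 0 0;-0.8 0 0 -0.08 0 0 0;-0.8 0 0 -0.11 0 0 0;-0.8 0 0 -0.11 0 0 0"
}}

```text
time_s: 16.02
eef_pos: [0.5125, 0.4486, 0.2514]
eef_rot: [0.005, -0.016, 1.0, 0.003]
wrist_force: [0.4, 0.0, 1.6]
opening: 0.903
grasp_force: 0.0
```

Run:
```python
from h import *
o=ctrl.get_obs();print(o['eef_pos'],o['wrist_force'].round(1),o['opening'])
c,X=wrist('w9')
m=(X[...,0]>.42)&(X[...,0]<.585)&(X[...,1]>.38)&(X[...,1]<.52)&(X[...,2]>.130)&(X[...,2]<.146);S=X[m]
print(S.min(0).round(3),S.max(0).round(3),S.mean(0).round(4),cv2.minAreaRect((S[:,:2]*1000).astype(np.float32)))
def plane(Y):
  w=(Y[...,2]>.077)&(Y[...,2]<.092)&(Y[...,0]>.43)&(Y[...,0]<.58)&(Y[...,1]>.37)&(Y[...,1]<.52); S=Y[w]; A=np.c_[S[:,:2]-[.51,.45],np.ones(len(S))]
  for _ in range(4):
    k=np.linalg.lstsq(A,S[:,2],rcond=None)[0]; r=abs(A@k-S[:,2]); g=r<.003; A,S=A[g],S[g]
  return len(S),np.degrees(k[:2]).round(2),k[2].round(4)
print('walls after',plane(X),'before',plane(np.load('pics/w1X.npy')))
cv2.imwrite('pics/w9b.png',cv2.resize(c['img'][:,:,::-1],(768,576)))
```

```text
[0.51254637 0.44860006 0.25142761] [0.4 0.  1.6] 0.9034684299407328
[0.479 0.437 0.13 ] [0.545 0.457 0.142] [0.5088 0.447  0.1379] ((511.7601318359375, 447.09002685546875), (66.74308013916016, 17.93821907043457), 1.847900390625)
walls after (1714, array([-0.28,  0.76]), np.float64(0.0854)) before (2818, array([-0.35,  0.93]), np.float64(0.0853))
```

View pics/w9b.png

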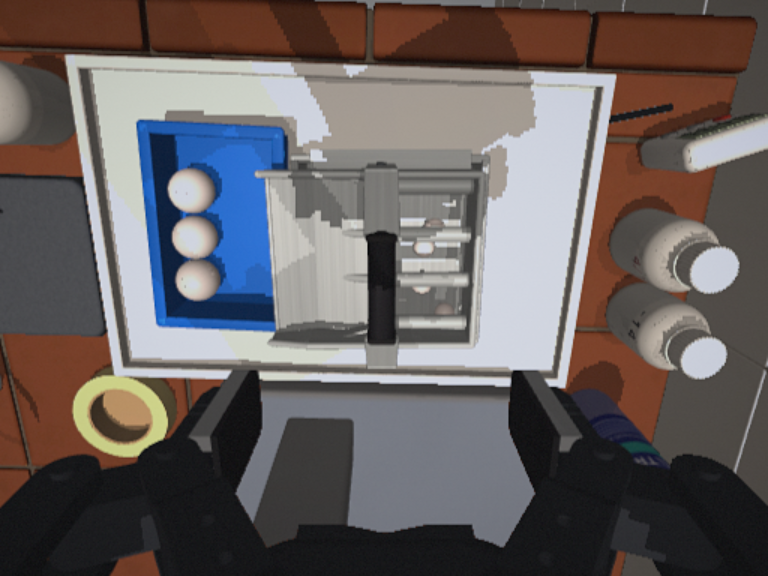

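```bash
python3 -c "
from bench import ctrl
print(ctrl.hand_in())"
```

```text
the job is handed in; nothing more can be done
None
```

I handed the job in at about 16 s on the robot clock: the three large balls are in the blue tray, and the empty sieve sits level on its pan at its starting height. I could see four of the five small balls in the pan; the fifth is probably hidden under the blank bay, as it was not on the sieve or anywhere else in view.

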